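Click the battery pack into the charger bay that still holds

TASK

Put the loose battery pack on charge: stand it in a bay of the three-bay charger and push it down past the sprung ball in the bay's side until it clicks and stays down on its own. The ball catches of two of the bays are worn out and let the sprung contacts lift the pack again; all three look alike, so try them until you find the one that holds, and leave the pack clicked home there with nothing touching it. Do not disturb the other things on the bench.

Things in the scene. Friction and masses are not known exactly. Their poses are not given: they have to be found in the camera images.
- pack: Black upright battery pack, 36 mm (x) by 24 mm (y) by 80 mm high (z), 100 g, thin grey bands near its top. Origin: centre of its underside. Foot edges along y rounded. Across its +x and -x faces runs a groove 3 mm deep, 10 mm high, centred 26 mm above the underside, for the bay's ball; half a turn makes no difference. Only its top 38 mm stays clear of the charger: grip it there.
- charger: Grey charger fixed on the bench, 72 mm (x) by 176 mm (y) by 55 mm high; catch housings stick out 17 mm on its +x side. Origin: centre of its underside. Three upright bays in a row along y, 38 mm (x) by 26 mm (y) inside, with a 4 mm wide 45 degree lead-in round each mouth. The pack goes in upright, its x along the charger's x. Which bay has the good catch changes and cannot be seen.
- bay_left (a point): Mouth centre of the left bay (charger y +50 mm), at rim height, 55 mm above the bench; axes as the charger's. In each bay a pack clicked home has its underside 38 mm below this point (42 mm stand above the rim); a hard stop lies 4 mm deeper. A sprung contact plate (2 N at first touch, 4 N at home) lifts a pack that is not held until its underside is 28 mm below this point.
- bay_middle (a point): Mouth centre of the middle bay (charger y 0), at rim height; the same as the left bay. In each bay's +x wall, 13 mm below the rim, a 12 mm steel ball sticks out 4.5 mm. A push of about 10 N takes the pack's foot past the good one, which then rubs on the pack and snaps into the groove at home; a worn one gives almost no resistance and does not hold.
- bay_right (a point): Mouth centre of the right bay (charger y -50 mm), at rim height; the same as the left bay.
- specimen_jar: Lidded specimen jar, 60 mm across, 85 mm high; a bystander. Origin at the centre of its underside.
- pen_cup: Black cup of pens, 72 mm across, cup 95 mm high, pens to 131 mm; a bystander. Origin at the centre of its underside.
- powder_tub: Flat lidded tub of black powder, 94 by 74 by 38 mm high; a bystander. Origin at the centre of its underside.

How it is judged:
By the outcome, as a careful person would: the job done as asked, in the order asked, and still so for the second after the job is handed in, with the robot touching nothing.
It also fails if it takes over 51 s, if anything falls off the work surface, if the arm or the gripper's body presses on something with over 40 N, if the wrist force passes 120 N, or if a joint passes its speed limit or range.

ROBOT

A 6-joint arm with a two-finger parallel gripper is mounted at the origin on the work surface. World frame = base frame: x ahead of the robot, y to its left, z up, the work surface at z = 0. Lengths are in m, angles in rad, forces in N, time in s.
With the tool pointing down it reaches from about 0.375 to 0.9 m from the base axis. Payload 3.1 kg.
Tool frame: the origin (TCP) lies at the very end of the fingers, on their centre line; the grasp point (between the pads) lies 19 mm behind it (hold_point_z is the distance from the TCP to the grasp point, in m); z points along the fingers, x is the direction in which the jaws open and shut, and the axes are right-handed (so a half turn about z gives the same grasp; the last joint's range is limited). The gripper opens to 87 mm and grips with 3 to 60 N. Pads are 19 mm wide; open, the fingers measure 117 mm over their backs; the gripper's body (75 mm by 190 mm) begins 51 mm behind the grasp point.
Start: joints at [-1.294, 0.527, 1.433, -0, 1.181, -0.178], TCP at [0.275, -0.561, 0.223] pointing down, gripper open.
Joint ranges: [-3.08, 3.08], [-0.75, 2.2], [0.22, 2.44], [-1.43, 4.57], [0, 2.65], [-2.85, 2.85]. Speed limits (rad/s): [2.79, 2.79, 3.14, 3.14, 3.14, 3.14].

INTERFACE

Orientations are given as a unit quaternion [x, y, z, w].
In Python, from rig import * gives the robot as it stands.
- The arm moves only by the tool carry_out, never from a script. Its argument "deltas" is a list of rows, each a list of 7 numbers: the closure, from -1 (fully open) to 1 (shut), then the shift along the tool's x, y, z in units of 25 mm (1.0 is 25 mm), then the turn, a rotation vector about the tool's x, y, z in degrees. In form: [[jaw, x, y, z, rx, ry, rz], ...]. A call has 1 to 8 rows; each row is the pose to reach, as a shift and turn from the pose commanded when the call began, along the tool's axes at that moment; what a row does not reach only later rows make up. A row lasts 1/10 s, in which the tool goes at most 50 mm and 8.59 degrees, less where a joint would pass 70% of its speed; a pose out of reach is approached as far as the arm can. A call with a gripper value outside its range is refused whole. The fingers move at their own pace and stop on an object; "force" is the grip in N (left out, the last holds). Time passes only in rows, so rows that repeat a pose let the fingers close. It gives the time, the measured TCP pose, the force and the opening at its end, in the units of the state.
- get_obs(): the state, without advancing time (a new reading comes with each control period).
- camera(name): name is "scene" or "top" or "wrist"; returns (picture, depth): 384x512x3 uint8, red, green, blue; 384x512 float32, m along the optical axis (not along the pixel's ray), 0 where there is no reading.
- camera_info(name): a dict with "mtx" (3x3 intrinsics, pixels), "origin" and "rotation" of the camera in the world. Camera axes: x right, y down, z forward; pixel columns grow to the right and rows downward; lengths in m; the calibration is good to about 2 mm. A picture is of the moment at which its call begins: read the wrist's pose just before it. camera_info takes no time and is no camera call; for the wrist camera it gives the pose at the moment of the call.
- hand_in(): hands the job in, once; it reports no verdict.
Trained networks look in the newest picture that a camera, given by its name, has taken for a name from the list of things; names that differ only in an ending like _2 or _b are one class to them, and where a whole thing is asked for, a point or a joint stands for the part that bears it (a point fixed in the world has none). Each returns a list of dicts, best first, with "score" (0 to 1); they miss things now and then, are a little off and sometimes report something else, mostly with a low value. They report only what shows in the picture. A call takes as long as a camera call.
- spot_in(camera, target): "pixel" ([row, column] in pixels, amid what is visible of it).
The state is a dict: "time": time; "q": joint angles; "joint_velocities": joint speeds; "joint_torque": joint torques, N m; "position": TCP position; "tool_rot": TCP orientation; "ft_force": force on the tool from outside, world axes, zero at the start; "moment": the same for the moment, N m; "grip_width": finger opening in m.
Only numpy, scipy, OpenCV 4.12 (cv2) and the standard library are available. Lean on these libraries where they do the work, as an engineer would, in place of code of your own. Each camera call takes 0.05 s, during which the arm holds its last target.

## Working session

There is one attempt and no reset: what is moved stays moved. The work goes in short steps, Python scripts to look and compute and a tool call to move; the robot and the scene stay as the last step left them, time stands still between calls to the robot, and variables do not carry over. Pictures are saved under pics/ and viewed, and the job is handed in when it is done.

Besides the shell and the picture viewer there is one more tool, called after "Call:" as a command line: name --pt "numbers of a row" for each row, then --argument value for the rest. carry_out: Moves the arm, as the interface text tells. Its arguments: {"type":"object","properties":{"deltas":{"type":"array"},"force":{"type":"number"}},"required":["deltas"]}

```bash
mkdir -p pics; ls; cat > a.py <<'E'
from rig import *
import numpy as np, cv2
E
python3 - <<'E'
from a import *
o=get_obs();print({k:np.round(v,4) for k,v in o.items()})
for n in ("scene","top"):
    p,d=camera(n);cv2.imwrite(f"pics/{n}0.png",p[:,:,::-1]);np.savez(f"{n}0.npz",p=p,d=d)
    i=camera_info(n);print(n,i)
    for t in ("pack","charger","specimen_jar","pen_cup","powder_tub"):
        print(t,spot_in(n,t)[:2])
E
```

```text
pics
{'time': np.float64(0.0), 'q': array([-1.2945,  0.5285,  1.4339, -0.    ,  1.1814, -0.1785]), 'joint_velocities': array([ 0.    ,  0.0002,  0.0001,  0.0008, -0.0002, -0.0011]), 'joint_torque': array([-8.00000e-04, -4.40054e+01, -1.76592e+01,  6.32000e-02,
        5.82000e-02, -2.00000e-04]), 'position': array([ 0.2743, -0.5607,  0.2216]), 'tool_rot': array([ 8.483e-01, -5.295e-01, -8.000e-04, -7.000e-04]), 'ft_force': array([-0.2747, -0.7644, -0.2481]), 'moment': array([ 0.003 ,  0.0223, -0.0212]), 'grip_width': np.float64(0.0871)}
scene {'mtx': array([[424.77180087,   0.        , 252.7833172 ],
       [  0.        , 424.77180087, 190.97764767],
       [  0.        ,   0.        ,   1.        ]]), 'origin': array([ 0.9108533 , -0.60314713,  0.82663715]), 'rotation': array([ 0.89979969,  0.23335941, -0.09876367, -0.3551755 ])}
pack [{'pixel': [184.6, 225.9], 'score': 0.72}]
charger [{'pixel': [234.2, 234.0], 'score': 0.94}]
specimen_jar [{'pixel': [112.3, 275.5], 'score': 0.68}, {'pixel': [236.6, 237.8], 'score': 0.6}]
pen_cup [{'pixel': [361.9, 200.8], 'score': 0.71}]
powder_tub [{'pixel': [314.2, 132.1], 'score': 0.77}, {'pixel': [238.2, 237.2], 'score': 0.72}]
top {'mtx': array([[350.26837621,   0.        , 247.48027492],
       [  0.        , 350.26837621, 191.44864903],
       [  0.        ,   0.        ,   1.        ]]), 'origin': array([ 0.42886134, -0.01359674,  0.87405531]), 'rotation': array([ 0.70925242, -0.70097372,  0.04658678, -0.05853651])}
pack [{'pixel': [226.3, 400.3], 'score': 0.56}, {'pixel': [228.0, 237.5], 'score': 0.52}]
charger [{'pixel': [181.7, 285.7], 'score': 0.8}, {'pixel': [237.8, 92.7], 'score': 0.28}]
specimen_jar [{'pixel': [238.1, 93.3], 'score': 0.76}, {'pixel': [145.9, 413.4], 'score': 0.61}]
pen_cup [{'pixel': [143.4, 414.2], 'score': 0.7}]
powder_tub [{'pixel': [225.1, 402.9], 'score': 0.65}]
```

View pics/scene0.png

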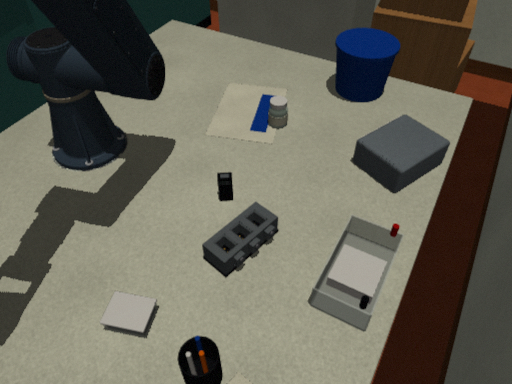

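View pics/top0.png

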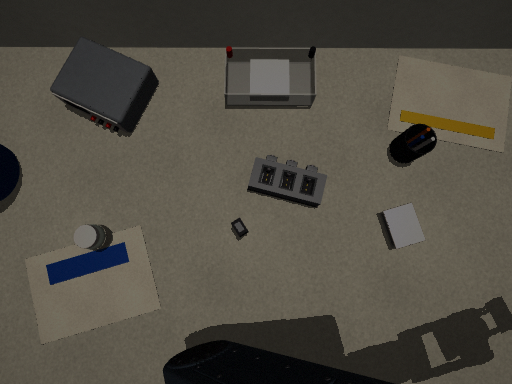

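The scene view shows the pack at about (row 185, col 225) and the charger at (237, 241), with the housings facing away from the robot. In the top view they are at (228, 239) and (182, 287). The bystanders are clear of both. Next I'll measure from depth.

```bash
cat >> a.py <<'E'
from scipy.spatial.transform import Rotation as R
def cloud(n,d,info=None):
    i=info or camera_info(n);K=i['mtx'];h,w=d.shape
    u,v=np.meshgrid(np.arange(w),np.arange(h))
    c=np.stack([(u-K[0,2])/K[0,0]*d,(v-K[1,2])/K[1,1]*d,d],-1)
    P=c@R.from_quat(i['rotation']).as_matrix().T+i['origin'];P[d==0]=np.nan
    return P
def rect(xy):
    (c,s,a)=cv2.minAreaRect((xy*1000).astype(np.float32));return np.round(c,1),np.round(s,1),round(a,1)
E
python3 - <<'E'
from a import *
for n,bp,bc in (("top",(210,245,225,255),(145,215,240,335)),("scene",(165,210,210,240),(195,280,195,285))):
    z=np.load(n+"0.npz");P=cloud(n,z['d'])
    i=P[:,:,2]
    print(n,"table z",np.nanmedian(P[250:300,250:330,2]) if n=="top" else np.nanmedian(P[150:180,100:200,2]))
    for nm,b,lo,hi in(("pack",bp,.07,.1),("charger",bc,.045,.07)):
        q=P[b[0]:b[1],b[2]:b[3]].reshape(-1,3);zz=q[:,2]
        print(nm,np.round(np.nanpercentile(zz,[50,90,95,99,100]),3))
        m=(zz>lo)&(zz<hi);q=q[m];print(len(q),np.round(q.mean(0),4),rect(q[:,:2]))
    p=z['p'];b=(140,250,220,340) if n=="top" else (160,280,190,290)
    cv2.imwrite(f"pics/{n}c.png",cv2.resize(p[b[0]:b[1],b[2]:b[3],::-1],None,fx=6 if n=="top" else 5,fy=6 if n=="top" else 5,interpolation=2)[:600])
E
```

```text
top table z 8.792615394326297e-06
pack [0.    0.08  0.081 0.082 0.084]
173 [0.4672 0.0187 0.0798] (array([467.5,  18.8]), array([36.1, 24. ]), 33.1)
charger [0.001 0.055 0.056 0.057 0.059]
1964 [ 0.5835 -0.0945  0.0539] (array([588.1, -95.1]), array([176.1,  88.9]), 75.9)
scene table z 0.00021297104203321648
pack [0.001 0.072 0.08  0.082 0.083]
141 [0.4698 0.0147 0.0788] (array([468.1,  18.1]), array([35.9, 27.7]), 33.9)
charger [0.002 0.055 0.056 0.057 0.06 ]
1934 [ 0.5864 -0.1011  0.0536] (array([589.5, -96.9]), array([178.1,  91. ]), 76.2)
```

View pics/topc.png

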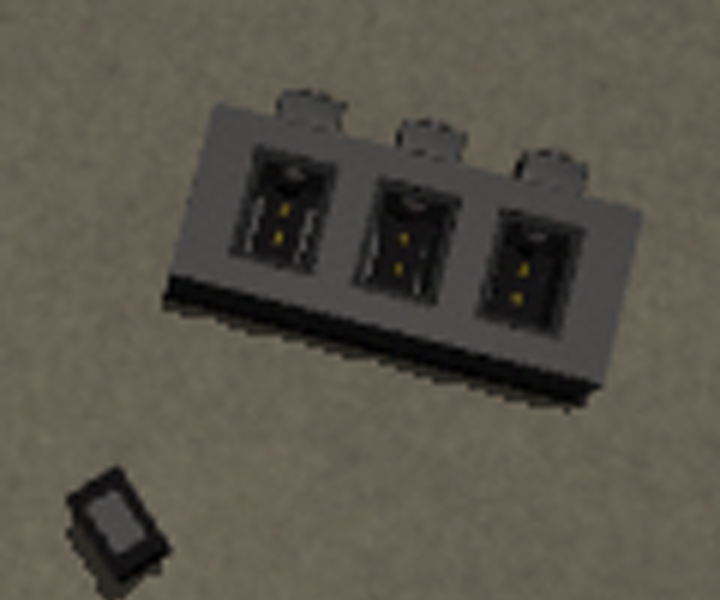

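```bash
cat >> a.py <<'E'
def plan(xyz,yawdeg):
    """delta (25mm units, tool axes) and rotvec deg from measured pose to target, jaws' x axis at yawdeg mod 180"""
    o=get_obs();T=R.from_quat(o['tool_rot']);best=None
    for k in (0,180):
        G=R.from_euler('z',yawdeg+k,degrees=True)*R.from_euler('x',180,degrees=True)
        rv=(T.inv()*G).as_rotvec(degrees=True)
        if best is None or abs(rv[2])<abs(best[2]): best=rv
    d=T.inv().apply(np.array(xyz)-o['position'])/.025
    print("t",round(o['time'],2),"pos",np.round(o['position'],4),"jawyaw",np.round(np.degrees(np.arctan2(*T.as_matrix()[1::-1,0])),2),"F",np.round(o['ft_force'],1),"w",round(o['grip_width'],4),"q6",round(o['q'][5],2))
    print("shift",np.round(d,3),"rot",np.round(best,2))
E
python3 - <<'E'
from a import *
plan([.4675,.0186,.15],33.1)
E
```

```text
t 0.6 pos [ 0.2746 -0.5614  0.2226] jawyaw -63.94 F [-0.7  0.3 -0.7] w 0.087 q6 -0.18
shift [-17.453 -17.124   2.902] rot [ 0.   -0.   82.96]
```

Call:
carry_out --pt "-1 -4 -4 0 0 0 -25" --pt "-1 -8 -8 0 0 0 -50" --pt "-1 -12 -12 0 0 0 -50" --pt "-1 -14 -14 0.5 0 0 -50" --pt "-1 -17.45 -17.1 0.5 0 0 -60" --pt "-1 -17.45 -17.1 0.5 0 0 -70" --pt "-1 -17.45 -17.1 0.5 0 0 -80" --pt "-1 -17.45 -17.1 0.5 0 0 -80" --force 40

```text
time: 1.4
position: [0.402, -0.1806, 0.2159]
tool_rot: [0.999, 0.045, 0.001, 0.0]
ft_force: [0.1, 0.8, -0.2]
grip_width: 0.0869
```

Call:
carry_out --pt "-1 0 0 0 0 0 0" --pt "-1 0 0 0 0 0 0"

```text
time: 1.6
position: [0.402, -0.1814, 0.2159]
tool_rot: [0.999, 0.043, 0.0, 0.001]
ft_force: [0.3, -0.7, 0.3]
grip_width: 0.0873
```

```bash
python3 - <<'E'
from a import *
plan([.4675,.0186,.15],33.1)
E
```

```text
t 1.6 pos [ 0.402  -0.1814  0.2159] jawyaw 4.96 F [ 0.3 -0.7  0.3] w 0.0873 q6 -0.76
shift [ 3.299 -7.747  2.628] rot [ 7.000e-02 -1.000e-02 -2.814e+01]
```

Call:
carry_out --pt "-1 3.3 -7.75 1.6 0 0 -28.2" --pt "-1 3.3 -7.75 1.6 0 0 -28.2" --pt "-1 3.3 -7.75 1.6 0 0 -28.2" --pt "-1 3.3 -7.75 1.6 0 0 -28.2" --pt "-1 3.3 -7.75 1.6 0 0 -28.2" --pt "-1 3.3 -7.75 1.6 0 0 -28.2" --pt "-1 3.3 -7.75 1.6 0 0 -28.2" --pt "-1 3.3 -7.75 1.6 0 0 -28.2"

```text
time: 2.4
position: [0.4678, 0.0158, 0.1758]
tool_rot: [0.959, 0.283, 0.0, 0.0]
ft_force: [-0.3, -0.0, -0.1]
grip_width: 0.087
```

```bash
python3 - <<'E'
from a import *
plan([.4675,.0186,.050],33.1)
i=camera_info("wrist");p,d=camera("wrist");cv2.imwrite("pics/w1.png",p[:,:,::-1])
P=cloud("wrist",d,i);q=P.reshape(-1,3);q=q[np.isfinite(q[:,0])]
print(i['origin'])
s=q[(q[:,2]>.072)&(q[:,2]<.09)&(np.hypot(q[:,0]-.4675,q[:,1]-.0186)<.04)]
print(len(s),s.mean(0) if len(s) else 0,rect(s[:,:2]) if len(s) else 0)
s=q[(q[:,2]>.045)&(q[:,2]<.065)&(q[:,0]>.5)];print(len(s))
if len(s)>50: print(rect(s[:,:2]))
E
```

```text
t 2.4 pos [0.4678 0.0158 0.1758] jawyaw 32.84 F [-0.3 -0.  -0.1] w 0.087 q6 -0.78
shift [ 0.048 -0.104  5.03 ] rot [ 0.05 -0.01 -0.26]
[0.4254989  0.08052679 0.33809213]
978 [0.46686126 0.01956017 0.08004678] (array([467.4,  18.8]), array([36. , 24.2]), 33.3)
2030
(array([588.3, -86.9]), array([159.8,  86. ]), 76.0)
```

View pics/w1.png

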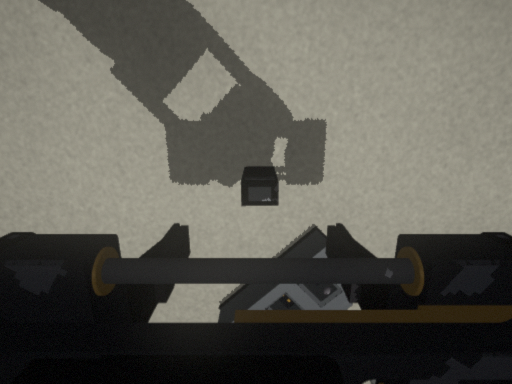

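The wrist view shows the pack at about (190, 260), centred between the fingers. All three cameras put it at (0.4675, 0.0188) with its x axis at 33°.

Call:
carry_out --pt "-1 0.05 -0.1 1.5 0 0 -0.3" --pt "-1 0.05 -0.1 2.5 0 0 -0.3" --pt "-1 0.05 -0.1 2.5 0 0 -0.3"

```text
time: 2.75
position: [0.465, 0.0196, 0.111]
tool_rot: [0.958, 0.285, -0.003, -0.001]
ft_force: [-0.1, -0.9, 0.5]
grip_width: 0.087
```

```bash
python3 - <<'E'
from a import *
plan([.4675,.0188,.049],33.2)
E
```

```text
t 2.75 pos [0.465  0.0196 0.111 ] jawyaw 33.17 F [-0.1 -0.9  0.5] w 0.087 q6 -0.78
shift [0.078 0.093 2.48 ] rot [-0.24  0.26 -0.03]
```

Call:
carry_out --pt "-1 0 0 0.5 0 0 0" --pt "-1 0 0 0.5 0 0 0" --pt "-1 0 0 0.5 0 0 0"

```text
time: 3.05
position: [0.4677, 0.0199, 0.1015]
tool_rot: [0.958, 0.286, 0.001, 0.0]
ft_force: [0.3, 0.7, 0.5]
grip_width: 0.0872
```

```bash
python3 - <<'E'
from a import *
plan([.4675,.0188,.049],33.2)
E
```

```text
t 3.05 pos [0.4677 0.0199 0.1015] jawyaw 33.25 F [0.3 0.7 0.5] w 0.0872 q6 -0.78
shift [-0.033  0.028  2.1  ] rot [ 0.05 -0.05  0.05]
```

Call:
carry_out --pt "-1 -0.03 0.03 1 0 0 0" --pt "-1 -0.03 0.03 2.1 0 0 0" --pt "-1 -0.03 0.03 2.1 0 0 0" --pt "-1 -0.03 0.03 2.1 0 0 0" --pt "0.5 -0.03 0.03 2.1 0 0 0" --pt "1 -0.03 0.03 2.1 0 0 0" --pt "1 -0.03 0.03 2.1 0 0 0" --pt "1 -0.03 0.03 2.1 0 0 0" --force 40

```text
time: 3.85
position: [0.4673, 0.0195, 0.0486]
tool_rot: [0.958, 0.287, 0.001, 0.0]
ft_force: [0.6, 0.1, -0.5]
grip_width: 0.0628
```

Call:
carry_out --pt "1 0 0 0 0 0 0" --pt "1 0 0 0 0 0 0" --pt "1 0 0 0 0 0 0" --pt "1 0 0 0 0 0 0"

```text
time: 4.25
position: [0.467, 0.0195, 0.048]
tool_rot: [0.958, 0.287, -0.0, -0.0]
ft_force: [0.8, 0.7, 0.1]
grip_width: 0.0358
```

```bash
python3 - <<'E'
from a import *
plan([.4675,.0188,.049],33.2)
E
```

```text
t 4.25 pos [0.467  0.0195 0.048 ] jawyaw 33.31 F [0.8 0.7 0.1] w 0.0358 q6 -0.78
shift [ 0.003  0.035 -0.041] rot [-0.    0.    0.11]
```

Gripped at 35.8 mm, with the TCP 48 mm above the pack's underside. Now I'll lift it.

Call:
carry_out --pt "1 0 0 -1 0 0 0" --pt "1 0 0 -3 0 0 0" --pt "1 0 0 -4.4 0 0 0" --pt "1 0 0 -4.4 0 0 0" --pt "1 0 0 -4.4 0 0 0"

```text
time: 4.75
position: [0.467, 0.0195, 0.1584]
tool_rot: [0.958, 0.287, 0.001, 0.0]
ft_force: [0.6, -0.4, -1.9]
grip_width: 0.036
```

```bash
python3 - <<'E'
from a import *
plan([.5805,-.0937,.14],-14.0)
i=camera_info("scene");p,d=camera("scene");cv2.imwrite("pics/s2.png",cv2.resize(p[100:300,130:330,::-1],None,fx=3,fy=3))
p,d=camera("top");P=cloud("top",d)
q=P[140:220,235:340].reshape(-1,3);q=q[(q[:,2]>.045)&(q[:,2]<.065)]
print(rect(q[:,:2]))
p,d=camera("wrist");i=camera_info("wrist");q=cloud("wrist",d,i).reshape(-1,3)
q=q[(q[:,2]>.045)&(q[:,2]<.065)&(q[:,0]>.5)];print(len(q),rect(q[:,:2]) if len(q)>9 else 0)
E
```

```text
t 4.75 pos [0.467  0.0195 0.1584] jawyaw 33.32 F [ 0.6 -0.4 -1.9] w 0.036 q6 -0.78
shift [1.307 6.278 0.744] rot [ 3.000e-02 -7.000e-02  4.732e+01]
(array([588.3, -95. ]), array([176.2,  89. ]), 76.1)
615 (array([663.2, -59.8]), array([250. ,  47.2]), 6.7)
```

View pics/s2.png

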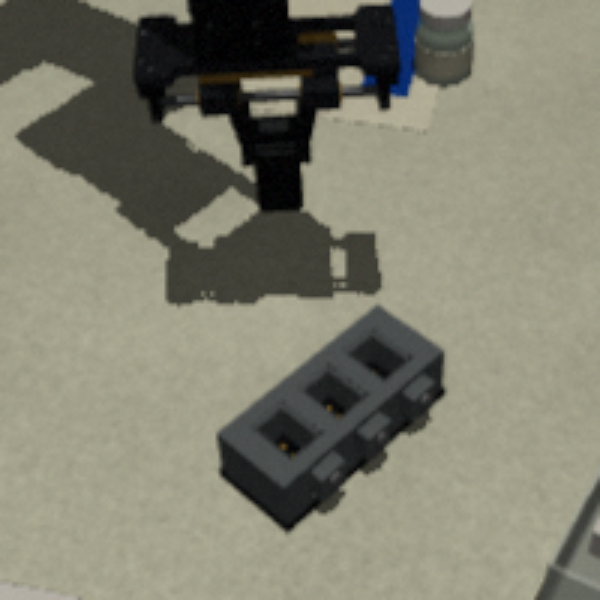

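The pack is held upright above the bench, and the charger measurement repeats: centre (0.580, -0.093), x axis at -14°. I'll try the left bay first.

```bash
python3 - <<'E'
from a import *
plan([.5922,-.0441,.14],-14.0)
E
```

```text
t 4.9 pos [0.4655 0.0197 0.1566] jawyaw 33.31 F [-0.   0.7 -1.1] w 0.0356 q6 -0.78
shift [2.834 4.918 0.642] rot [-0.08  0.21 47.31]
```

```bash
cat >> a.py <<'E'
def avgobs(n=5):
    L=[]
    for k in range(n):
        L.append(get_obs()); camera("top")
    o=dict(L[-1])
    for k in ('position','ft_force'): o[k]=np.mean([l[k] for l in L],0)
    o['std']=np.std([l['position'] for l in L],0)
    q=np.array([l['tool_rot'] for l in L]);q*=np.sign(q@q[0])[:,None];q=q.mean(0);o['tool_rot']=q/np.linalg.norm(q)
    return o
_g=get_obs
def plan2(xyz,yaw,n=5):
    global get_obs
    o=avgobs(n);print("std mm",np.round(o['std']*1e3,2))
    get_obs=lambda:o
    plan(xyz,yaw);get_obs=_g
E
```

Call:
carry_out --pt "1 1 2 0.64 0 0 8" --pt "1 2 4 0.64 0 0 16" --pt "1 2.83 4.92 0.64 0 0 24" --pt "1 2.83 4.92 0.64 0 0 32" --pt "1 2.83 4.92 0.64 0 0 40" --pt "1 2.83 4.92 0.64 0 0 47.3" --pt "1 2.83 4.92 0.64 0 0 47.3" --pt "1 2.83 4.92 0.64 0 0 47.3"

```text
time: 5.7
position: [0.5927, -0.0442, 0.1405]
tool_rot: [0.993, -0.12, -0.002, -0.0]
ft_force: [0.2, -0.4, -0.9]
grip_width: 0.0354
```

```bash
python3 - <<'E'
from a import *
plan2([.5922,-.0441,.14],-14.0)
p,d=camera("scene");cv2.imwrite("pics/s3.png",cv2.resize(p[100:300,130:330,::-1],None,fx=3,fy=3))
p,d=camera("wrist");cv2.imwrite("pics/w3.png",p[:,:,::-1])
E
```

```text
std mm [0.24 0.04 0.46]
t 5.9 pos [ 0.5931 -0.0443  0.1412] jawyaw -13.88 F [ 0.2 -0.4 -0.9] w 0.0355 q6 -0.02
shift [-0.037  0.001  0.046] rot [-0.    0.1   0.12]
```

View pics/w3.png

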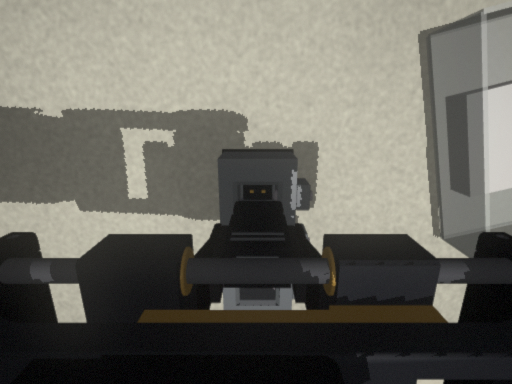

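View pics/s3.png

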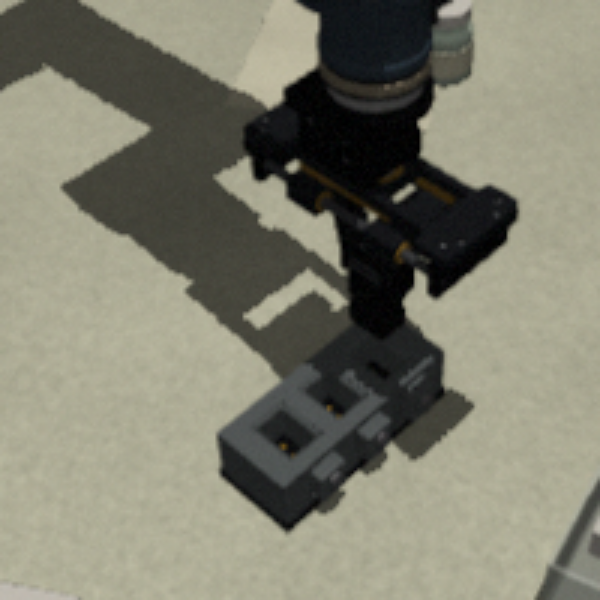

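The wrist view has the left bay at (190, 257) with the pack lined up on its centreline, so I'll descend until the foot is just inside the mouth.

Call:
carry_out --pt "1 -0.03 0 0.7 0 0 0" --pt "1 -0.03 0 1.3 0 0 0" --pt "1 -0.03 0 1.6 0 0 0" --pt "1 -0.03 0 1.75 0 0 0" --pt "1 -0.03 0 1.9 0 0 0" --pt "1 -0.03 0 1.9 0 0 0" --force 50

```text
time: 6.65
position: [0.593, -0.0443, 0.0945]
tool_rot: [0.993, -0.122, 0.0, 0.0]
ft_force: [-0.1, -0.3, -0.5]
grip_width: 0.0356
```

```bash
python3 - <<'E'
from a import *
plan2([.5922,-.0441,.065],-14.0)
E
```

```text
std mm [0.12 0.03 0.21]
t 6.85 pos [ 0.5932 -0.0443  0.0949] jawyaw -13.98 F [-0.2  0.3 -1.2] w 0.0353 q6 -0.02
shift [-4.200e-02  1.000e-03  1.195e+00] rot [ 0.   -0.04  0.02]
```

Call:
carry_out --pt "1 0 0 0.15 0 0 0" --pt "1 0 0 0.3 0 0 0"

```text
time: 7.1
position: [0.5928, -0.0442, 0.087]
tool_rot: [0.993, -0.122, 0.0, 0.0]
ft_force: [-0.5, 0.1, -1.5]
grip_width: 0.0356
```

Call:
carry_out --pt "1 0 0 0.15 0 0 0" --pt "1 0 0 0.3 0 0 0"

```text
time: 7.3
position: [0.5926, -0.0442, 0.079]
tool_rot: [0.993, -0.122, -0.0, -0.0]
ft_force: [0.2, 0.3, -1.3]
grip_width: 0.0353
```

Call:
carry_out --pt "1 0 0 0.15 0 0 0" --pt "1 0 0 0.3 0 0 0"

```text
time: 7.5
position: [0.5927, -0.0442, 0.0718]
tool_rot: [0.993, -0.122, -0.0, -0.0]
ft_force: [-1.3, 0.2, 2.2]
grip_width: 0.0357
```

Call:
carry_out --pt "1 0 0 0.15 0 0 0" --pt "1 0 0 0.3 0 0 0" --pt "1 0 0 0.3 0 0 0"

```text
time: 7.8
position: [0.5927, -0.0442, 0.0642]
tool_rot: [0.993, -0.122, -0.0, -0.0]
ft_force: [-0.6, 0.3, 1.8]
grip_width: 0.0357
```

Call:
carry_out --pt "1 0 0 -0.12 0 0 0" --pt "1 0 0 -0.12 0 0 0"

```text
time: 8.0
position: [0.5929, -0.0442, 0.068]
tool_rot: [0.993, -0.122, -0.0, 0.0]
ft_force: [-0.7, 0.3, 2.2]
grip_width: 0.0354
```

Call:
carry_out --pt "1 0 0 -0.12 0 0 0" --pt "1 0 0 -0.12 0 0 0"

```text
time: 8.2
position: [0.593, -0.0443, 0.0711]
tool_rot: [0.993, -0.122, 0.0, 0.0]
ft_force: [-1.3, 0.4, 1.5]
grip_width: 0.0354
```

Left bay: no ball resistance and no hold on the way up, only the contact plate pushing, so its catch is worn. On to the middle bay.

Call:
carry_out --pt "1 0 0 -1 0 0 0" --pt "1 0 0 -2.4 0 0 0" --pt "1 0 0 -2.4 0 0 0" --pt "1 0 1 -2.4 0 0 0" --pt "1 0 2 -2.4 0 0 0" --pt "1 0 2 -2.4 0 0 0" --pt "1 0 2 -2.4 0 0 0"

```text
time: 8.9
position: [0.5805, -0.0929, 0.1298]
tool_rot: [0.992, -0.123, -0.0, -0.0]
ft_force: [-0.3, -0.2, -0.3]
grip_width: 0.0357
```

```bash
python3 - <<'E'
from a import *
plan2([.5804,-.0926,.093],-14.0)
E
```

```text
std mm [0.1  0.39 0.15]
t 9.1 pos [ 0.5807 -0.0923  0.13  ] jawyaw -13.99 F [-0.  -0.1 -0.7] w 0.0357 q6 -0.1
shift [-0.007  0.017  1.479] rot [-0.03  0.04  0.01]
```

Call:
carry_out --pt "1 0 0.01 0.7 0 0 0" --pt "1 0 0.01 1.1 0 0 0" --pt "1 0 0.01 1.3 0 0 0" --pt "1 0 0.01 1.45 0 0 0" --pt "1 0 0.01 1.45 0 0 0"

```text
time: 9.65
position: [0.5806, -0.0928, 0.0938]
tool_rot: [0.993, -0.122, -0.0, -0.0]
ft_force: [0.3, 0.9, -1.9]
grip_width: 0.0357
```

Call:
carry_out --pt "1 0 0 0.08 0 0 0" --pt "1 0 0 0.16 0 0 0"

```text
time: 9.85
position: [0.5799, -0.0927, 0.0907]
tool_rot: [0.993, -0.122, -0.001, -0.0]
ft_force: [-2.1, 1.1, 4.8]
grip_width: 0.0358
```

Call:
carry_out --pt "1 0 0 0.08 0 0 0" --pt "1 0 0 0.16 0 0 0"

```text
time: 10.05
position: [0.58, -0.0927, 0.0865]
tool_rot: [0.993, -0.122, -0.001, -0.0]
ft_force: [-3.6, 1.1, 3.4]
grip_width: 0.0354
```

Call:
carry_out --pt "1 0 0 0.15 0 0 0" --pt "1 0 0 0.3 0 0 0"

```text
time: 10.25
position: [0.58, -0.0927, 0.0783]
tool_rot: [0.993, -0.122, -0.001, -0.0]
ft_force: [-2.9, 2.0, 2.1]
grip_width: 0.0356
```

The middle bay resists and rubs, which fits a good catch. I'll press on to home.

Call:
carry_out --pt "1 0 0 0.15 0 0 0" --pt "1 0 0 0.3 0 0 0"

```text
time: 10.45
position: [0.5809, -0.0929, 0.0708]
tool_rot: [0.993, -0.122, 0.0, -0.0]
ft_force: [-1.3, 0.9, 3.9]
grip_width: 0.0357
```

Call:
carry_out --pt "1 0 0 0.12 0 0 0" --pt "1 0 0 0.25 0 0 0"

```text
time: 10.65
position: [0.5809, -0.0929, 0.0648]
tool_rot: [0.993, -0.122, 0.0, -0.0]
ft_force: [-2.2, 2.0, 4.1]
grip_width: 0.0358
```

Call:
carry_out --pt "1 0 0 0.03 0 0 0" --pt "1 0 0 0.03 0 0 0"

```text
time: 10.85
position: [0.5808, -0.0929, 0.064]
tool_rot: [0.993, -0.122, 0.0, -0.0]
ft_force: [-2.1, 2.3, 1.5]
grip_width: 0.0355
```

Call:
carry_out --pt "1 0 0 -0.06 0 0 0" --pt "1 0 0 -0.1 0 0 0"

```text
time: 11.05
position: [0.5801, -0.0927, 0.0661]
tool_rot: [0.993, -0.122, -0.001, -0.0]
ft_force: [-1.0, 3.1, -6.6]
grip_width: 0.0359
```

```bash
python3 - <<'E'
from a import *
plan2([.5804,-.0926,.064],-14.0,3)
E
```

```text
std mm [0.01 0.   0.05]
t 11.15 pos [ 0.5801 -0.0927  0.0662] jawyaw -13.99 F [-1.5  2.6 -4.4] w 0.0361 q6 -0.1
shift [ 0.011 -0.008  0.087] rot [-0.02  0.1   0.01]
```

It now resists being pulled up, so the catch has engaged. I'll press back to home, open and retreat.

Call:
carry_out --pt "1 0 0 0.05 0 0 0" --pt "1 0 0 0.09 0 0 0" --pt "1 0 0 0.09 0 0 0"

```text
time: 11.5
position: [0.5806, -0.0928, 0.0647]
tool_rot: [0.993, -0.122, -0.0, -0.0]
ft_force: [-2.6, 4.1, 0.7]
grip_width: 0.0354
```

Call:
carry_out --pt "0.3 0 0 0 0 0 0" --pt "-0.3 0 0 0 0 0 0" --pt "-0.3 0 0 0 0 0 0" --pt "-0.3 0 0 0 0 0 0" --pt "-0.3 0 0 0 0 0 0"

```text
time: 12.0
position: [0.582, -0.0939, 0.0649]
tool_rot: [0.993, -0.122, 0.001, 0.0]
ft_force: [-0.0, 0.1, 0.6]
grip_width: 0.0545
```

Call:
carry_out --pt "-0.3 0 0 -0.5 0 0 0" --pt "-0.3 0 0 -1.5 0 0 0" --pt "-0.3 0 0 -3 0 0 0" --pt "-0.3 0 0 -4 0 0 0" --pt "-0.3 0 0 -4 0 0 0"

```text
time: 12.5
position: [0.584, -0.0942, 0.1696]
tool_rot: [0.993, -0.122, 0.005, 0.001]
ft_force: [1.0, -0.1, -0.2]
grip_width: 0.0567
```

```bash
python3 - <<'E'
from a import *
p,d=camera("scene");cv2.imwrite("pics/s5.png",cv2.resize(p[100:300,130:330,::-1],None,fx=3,fy=3))
P=cloud("scene",d).reshape(-1,3);s=P[(P[:,2]>.075)&(P[:,2]<.13)&(np.hypot(P[:,0]-.58,P[:,1]+.093)<.03)]
print(len(s),np.round(np.percentile(s[:,2],[50,75,90,99]),4));t=s[s[:,2]>np.percentile(s[:,2],90)-.004];print(len(t),np.median(t[:,2]),rect(t[:,:2]))
p,d=camera("wrist");P=cloud("wrist",d).reshape(-1,3);s=P[(P[:,2]>.085)&(P[:,2]<.12)&(np.hypot(P[:,0]-.58,P[:,1]+.093)<.03)]
print(len(s),np.median(s[:,2]) if len(s) else 0)
cv2.imwrite("pics/w5.png",p[:,:,::-1]);o=get_obs();print(o['time'],o['position'],o['grip_width'])
E
```

```text
250 [0.0965 0.0979 0.099  0.1006]
143 0.09786341562322143 (array([580.6, -94.8]), array([24.7, 36.3]), 73.2)
1228 0.09626258819523947
12.6 [ 0.58114506 -0.09321215  0.16570858] 0.05647517504316931
```

View pics/s5.png

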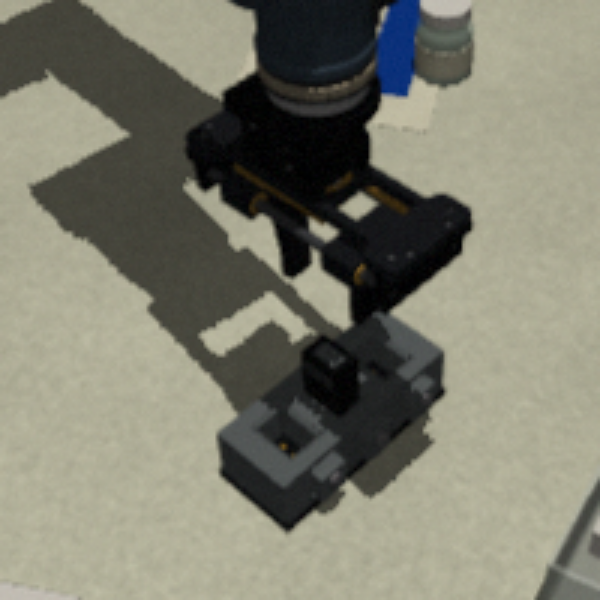

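The pack stands in the middle bay with its top at about 97 mm, which is the home height; an unheld pack would show about 107 mm. I'll move clear and check again after a second.

Call:
carry_out --pt "-0.3 0 0 -1 0 0 0" --pt "-0.3 -2 0 -2 0 0 0" --pt "-0.3 -5 0 -2 0 0 0" --pt "-0.3 -5 0 -2 0 0 0" --pt "-0.3 -5 0 -2 0 0 0" --pt "-0.3 -5 0 -2 0 0 0" --pt "-0.3 -5 0 -2 0 0 0" --pt "-0.3 -5 0 -2 0 0 0"

```text
time: 13.4
position: [0.4607, -0.0634, 0.2142]
tool_rot: [0.993, -0.122, 0.0, 0.0]
ft_force: [0.5, 0.4, 0.6]
grip_width: 0.0563
```

```bash
python3 - <<'E'
from a import *
o=get_obs();print(o['time'],o['position'],o['ft_force'])
for n in("scene","top"):
    p,d=camera(n);cv2.imwrite(f"pics/{n}6.png",p[:,:,::-1])
    P=cloud(n,d).reshape(-1,3);s=P[(P[:,2]>.088)&(P[:,2]<.13)&(np.hypot(P[:,0]-.58,P[:,1]+.093)<.03)]
    print(n,len(s),np.round(np.percentile(s[:,2],[25,50,75]),4) if len(s) else 0,rect(s[:,:2]) if len(s) else 0)
E
```

```text
13.4 [ 0.46073373 -0.06335667  0.21420021] [0.47706992 0.44946413 0.60785987]
scene 188 [0.0957 0.0971 0.0986] (array([580.3, -95.3]), array([26.3, 37.9]), 75.2)
top 0 0 0
```

View pics/scene6.png

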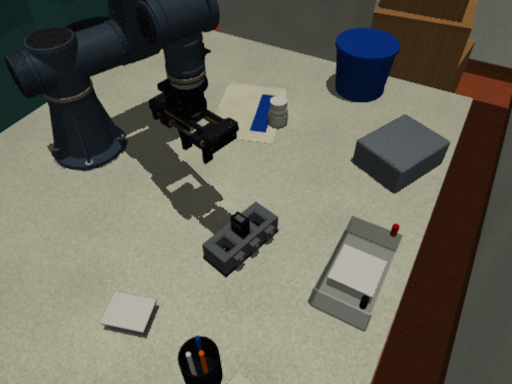

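The scene view shows the pack upright in the middle bay at about (223, 240). Its top is still at 97 mm, the gripper is well clear and the bystanders are where they were.

```bash
python3 -c "
from rig import *
print(hand_in())"
```

```text
the job is handed in; nothing more can be done
None
```

The pack is clicked home in the middle bay and the job is handed in, at about 13.5 s on the robot's clock.

- **Left bay:** I tried it first. The ball gave no resistance and nothing held the pack on the way up, only about 2 N of lift from the contact plate, so I judged its catch worn. I judged that by force without letting go of the pack there.
- **Middle bay:** The ball resisted as the pack's foot went past, and at home the pack held against a test pull of about 4–7 N. The resistance going in read only about 5 N, against the 10 N the task gives. The force was read only at the end of each step, so the peak may have been missed. I pressed it back down, released it and backed away.
- **Right bay:** I didn't need to try it.

**Last checks:** About 1.4 s after release, the scene camera put the pack's top at 97 mm, which is the home height; an unheld pack would sit at about 107 mm. The wrist camera had read 96 mm just after release. The gripper is clear, and the jar, pen cup and tub look unmoved. The top camera could not confirm the height because the arm blocked its view.

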